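# Step the filter turret round to the cross

### The job

With a fingertip, gently push the upright tab of the filter turret round, either way, until it clicks into the stop where it points at the label with the cross, and leave it resting there. Only push the tab, do not pinch it, and leave everything else on the table where it stands.

Things in the scene. Friction and masses are not known exactly. Their poses are not given: they have to be found in the camera images.
- base: filter turret's fixed grey round base, 256 mm across, 30 mm tall. Origin on the vertical turning axis at table level, z up, its -x is its front. At the rear a block (75 to 121 mm from the axis, 112 mm wide) rises to 66 mm. On it turns a bare metal disc, 136 mm across, top at 45 mm, with five filters, a hub (30 mm across, top at 57 mm) and one steel tab
- tab (a point): centre of the top face of the upright steel tab on the disc, 85 mm above the table, 82 mm from the axis. The tab is a plain block, 16 mm long radially, 10 mm thick in the direction in which it is pushed, standing 40 mm up from a low arm (14 mm wide, top at 46 mm, out to 90 mm from the axis). A step to the next stop takes a push of about 3 N, up to 5 N when brisk
- pointer (a point): unmarked point straight outward of the tab, 110 mm from the axis; turns with the tab and lies over the centre of a label plate when the tab sits at that stop. Past half way (0.26 rad) to a stop the tab springs on into it by itself within about 0.4 s, ahead of the finger, and stays there
- turret (a joint): angle of disc and tab, rad, 0 with the tab at the base's front (-x), growing anticlockwise from above. Click stops at -1.047, -0.524, 0, 0.524, 1.047; end stops at -1.25 and 1.25. It starts at the middle stop, which has no label; at each of the other four a label plate lies outward of the tab's path, in an order that changes from run to run
- cross (a point): black round label plate, 33 mm across, with a raised white plus-shaped cross, 26 mm over all, arms 7 mm wide; this point is the centre of its top, 35 mm above the table and 110 mm from the turning axis
- bar (a point): black round label plate, 33 mm across, with a single raised white bar, 26 x 7 mm; this point is the centre of its top, 35 mm above the table and 110 mm from the turning axis
- dot (a point): black round label plate, 33 mm across, with a raised solid white dot, 16 mm across; this point is the centre of its top, 35 mm above the table and 110 mm from the turning axis
- ring (a point): black round label plate, 33 mm across, with a raised white ring, 25 mm across with a black centre; this point is the centre of its top, 35 mm above the table and 110 mm from the turning axis
- objective: spare microscope objective, 29 mm wide, 45 mm tall, standing loose on the turret's rear block; origin at the centre of its underside; to be left alone
- dish_b: small clear round dish, 39 mm across, 14 mm tall, on the table just in front of the turret's base; origin at the centre of its underside; to be left alone
- timer: white bench timer, 41x68x55 mm, on the table near the robot; origin at the centre of its underside; to be left alone
- log_book: green notebook lying flat, 210x153x16 mm; origin at the centre of its underside; to be left alone
- carton_0: small printed white carton, 85x130x42 mm; origin at the centre of its underside; to be left alone
- medium_a: small screw-cap bottle, 44 mm wide, 88 mm tall; origin at the centre of its underside; to be left alone
- alcohol_spray: spray bottle, 60x126 mm, 262 mm tall, on the left; origin at the centre of its underside; to be left alone
- tape_roll: roll of tape lying flat, 103 mm across, 25 mm tall; origin at the centre of its underside; to be left alone

How it is judged:
By the outcome, as a careful person would: the job done as asked, in the order asked, and still so for the second after the job is handed in, with the robot touching nothing.
It also fails if it takes over 38 s, if anything falls off the work surface, if the arm or the gripper's body presses on something with over 40 N, if the wrist force passes 120 N, or if a joint passes its speed limit or range.

### The arm

A 6-joint arm with a two-finger parallel gripper is mounted at the origin on a cart in front of the work surface, level with it; the furniture and walls round the work are solid. World frame = base frame: x ahead of the robot, y to its left, z up, the work surface at z = 0. Lengths are in mm, angles in degrees, forces in N, time in s.
With the tool pointing down it reaches from about 350 to 850 mm from the base axis. Payload 8.1 kg.
Tool frame: the origin (TCP) lies at the very end of the fingers, on their centre line; the grasp point (between the pads) lies 19 mm behind it; z points along the fingers, y is the line along which they close (so a half turn about z gives the same grasp; the last joint's range is limited). The gripper opens to 85 mm and grips with 20 to 120 N. Pads are 22 mm wide; open, the fingers measure 114 mm over their backs; the gripper's body (76 mm by 85 mm) begins 54 mm behind the grasp point. The pads swing forward as they close: fully open they stand 13 mm farther back than shut.
Start: joints at [-78.69, 7.471, 85.268, -0, 87.261, -4.893], TCP at [167.447, -576.165, 205.392] pointing down, gripper open.
Joint ranges: [-169.43, 169.43], [-51.17, 129.36], [1.28, 143.12], [-76.62, 256.62], [0, 156.53], [-152.29, 152.29]. Speed limits (degrees/s): [136.94, 136.94, 159.86, 180, 180, 180].

### API

Orientations are given as [roll, pitch, yaw] about the fixed x, y, z axes, in that order (R = Rz(yaw) Ry(pitch) Rx(roll)).
In Python, from bench import sense, eyes, job, models gives the robot as it stands. The module is installed in compiled form; this text tells all that it offers.
- The arm moves only by the tool apply_moves, never from a script. Its argument "rows" is a list of rows, each a list of 6 numbers: the shift along the tool's x, y, z in mm, then the turn, a rotation vector about the tool's x, y, z in rad. In form: [[dx, dy, dz, rx, ry, rz], ...]. A call has exactly 5 rows; each row shifts and turns the commanded pose from where the row before left it, along the tool's axes as they then stand; what a row does not reach is not made up. A row lasts 1/8 s, in which the tool goes at most 62.5 mm and 10.7 degrees, less where a joint would pass 70% of its speed; a pose out of reach is approached as far as the arm can. A call is refused whole if a number of a shift passes 62.5 or a number of a turn 0.188, either way. A call with a gripper value outside its range is refused whole. "fingers" is the finger opening in mm, from 0 to 85.4, set as the call begins (left out, the last holds). The fingers move at their own pace and stop on an object; "grip_force" is the grip in N (left out, the last holds). Time passes only in rows, so rows that do not move let the fingers close, or fill a call up. It gives the time, the measured TCP pose, the force, the opening and the grip force at its end, in the units of the state.
- sense(): the state, without advancing time (a new reading comes with each control period).
- eyes.snapshot(name): name is "scene" or "top" or "wrist"; returns (picture, depth): 384x512x3 uint8, red, green, blue; 384x512 float32, mm along the optical axis (not along the pixel's ray), 0 where there is no reading.
- eyes.get_calibration(name): a dict with "intrinsics" (3x3 intrinsics, pixels), "D" ([k1, k2, p1, p2, k3] as OpenCV has them; the pictures are not rectified), "R" (3x3) and "t" (3): a world point X has camera coordinates R X + t; the wrist camera has in their place "mount" (4x4, takes a point from camera to tool coordinates, whose origin is the TCP and whose axes are the flange's). Camera axes: x right, y down, z forward; pixel columns grow to the right and rows downward; lengths in mm; the calibration is good to about 2 mm. A picture is of the moment at which its call begins: read the wrist's pose just before it. get_calibration takes no time and is no camera call.
- job.hand_in(): hands the job in; it is judged then, once.
Trained networks look in the newest picture that a camera, given by its name, has taken for a name from the list of things; names that differ only in an ending like _2 or _b are one class to them, and where a whole thing is asked for, a point or a joint stands for the part that bears it (a point fixed in the world has none). Each returns a list of dicts, best first, with "confidence" (0 to 1); they miss things now and then, are a little off and sometimes report something else, mostly with a low value. They report only what shows in the picture. A call takes as long as a camera call.
- models.boxes_of(name, camera): "xyz" ([x, y, z] in mm, in world coordinates, good to about 4 mm: the middle of the surface that is visible of it).
- models.cut_out(name, camera): "pixels" (384x512 bool, what is visible of it).
- models.place_of(name, camera): "xyz" ([x, y, z] in mm, in world coordinates, good to about 4 mm: a listed point, or the origin of a listed thing).
The state is a dict: "time": time; "joint_pos": joint angles; "qd": joint speeds; "joint_efforts": joint torques, N m; "tool_pos": TCP position; "tcp_rot": TCP orientation; "ft_force": force on the tool from outside, world axes, zero at the start; "wrist_torque": the same for the moment, N m; "finger_gap": finger opening in mm; "grip_force": force on a finger pad.
Only numpy, scipy, OpenCV 4.12 (cv2) and the standard library are available. Lean on these libraries where they do the work, as an engineer would, in place of code of your own. Each camera call takes 0.05 s, during which the arm holds its last target. There are 200 camera calls.

## Working session

There is one attempt and no reset: what is moved stays moved. The work goes in short steps, Python scripts to look and compute and a tool call to move; the robot and the scene stay as the last step left them, time stands still between calls to the robot, and variables do not carry over. Pictures are saved under pics/ and viewed, at most 12 in all, crops included, and the job is handed in when it is done.

Besides the shell and the picture viewer there is one more tool, called after "Emit:" by a JSON object that holds its "fn" and its "kwargs". apply_moves: Moves the arm, as the interface text tells. Its arguments: {"type":"object","properties":{"rows":{"type":"array"},"fingers":{"type":"number"},"grip_force":{"type":"number"}},"required":["rows"]}

```bash
mkdir -p pics
python3 - <<'E'
from bench import sense, eyes, models
import cv2, numpy as np
ims=[]
for c in ("scene","top"):
    p,d=eyes.snapshot(c); ims.append(p[:,:,::-1])
    cal=eyes.get_calibration(c); print(c,(-cal["R"].T@cal["t"]).round())
    for n in ("base","tab","pointer","cross","bar","dot","ring","objective","dish_b","timer","alcohol_spray","medium_a"):
        print(n,[(np.round(r["xyz"]),round(r["confidence"],2)) for r in models.place_of(n,c)[:2]])
for n,i in zip(("scene","top"),ims): cv2.imwrite(f"pics/{n}0.png",cv2.resize(i,(768,576)))
s=sense();print(s["time"],s["tool_pos"],s["tcp_rot"],s["finger_gap"],s["ft_force"])
E
```

```text
scene [ 112. -758.  547.]
base []
tab [(array([526., -78.,  90.]), 0.88)]
pointer [(array([492., -83.,  31.]), 0.63)]
cross [(array([ 519., -133.,   34.]), 0.43)]
bar [(array([ 570., -168.,   36.]), 0.6)]
dot []
ring []
objective [(array([700., -42.,  68.]), 0.49)]
dish_b [(array([ 469., -157.,   -1.]), 0.74)]
timer []
alcohol_spray []
medium_a [(array([ 564., -291.,   -0.]), 0.76)]
top [425. -17. 977.]
base [(array([608., -65.,  -0.]), 0.64), (array([495., -80.,  31.]), 0.53)]
tab [(array([524., -77.,  84.]), 0.73)]
pointer [(array([496., -83.,  29.]), 0.8), (array([384., 296.,   0.]), 0.29)]
cross [(array([ 523., -135.,   38.]), 0.46)]
bar [(array([ 565., -166.,   38.]), 0.5)]
dot [(array([535.,  22.,  36.]), 0.67)]
ring [(array([501., -31.,  32.]), 0.46)]
objective [(array([698., -37.,  69.]), 0.69)]
dish_b [(array([358., 148.,   5.]), 0.65), (array([ 473., -160.,    1.]), 0.48)]
timer [(array([359., 147.,   5.]), 0.93), (array([381., 298.,  -4.]), 0.18)]
alcohol_spray [(array([590., 308.,   1.]), 0.67)]
medium_a [(array([ 567., -293.,    1.]), 0.79)]
1.3 [ 167.44244632 -576.1776452   205.39095634] [ 1.79998974e+02 -8.57396808e-04  1.62014451e+01] 85.47185286399034 [-0.0523285  -0.67470032  0.12998246]
```

View pics/scene0.png

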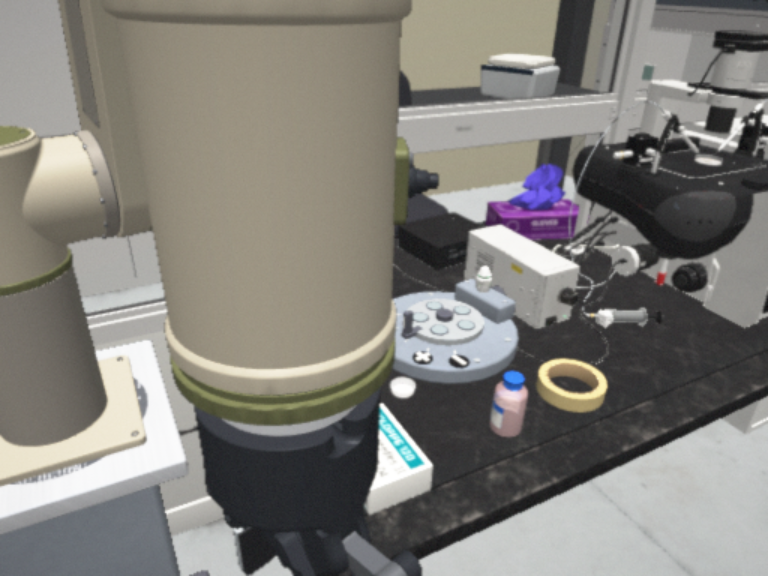

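View pics/top0.png

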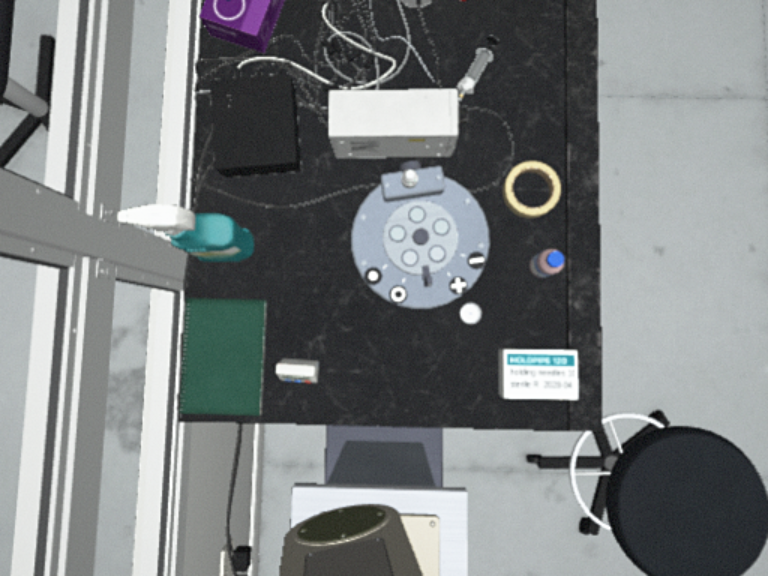

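The scene picture shows the cross at pixel (423,356), next to the tab at (408,325). The top picture shows the cross at (458,286), the tab at (427,275), and the ring and dot on the other side. The measured points fit an axis near (607,-65). The cross is one step (+30°) anticlockwise from the tab, so the push goes toward -y from the tab's +y side.

Emit:
{"fn": "apply_moves", "kwargs": {"rows": [[32.5,-27.5,0,0,0,0],[32.5,-27.5,0,0,0,0],[32.5,-27.5,0,0,0,0],[32.5,-27.5,0,0,0,0],[32.5,-27.5,0,0,0,0]], "fingers": 0, "grip_force": 40}}

```text
time: 1.92
tool_pos: [285.8, -397.6, 205.5]
tcp_rot: [180.0, -0.0, 16.2]
ft_force: [0.6, 1.0, 0.5]
finger_gap: 0.5
grip_force: 0.0
```

Emit:
{"fn": "apply_moves", "kwargs": {"rows": [[32.5,-27.5,0,0,0,0],[32.5,-27.5,0,0,0,0],[32.5,-27.5,0,0,0,0],[32.5,-27.5,0,0,0,0],[32.5,-27.5,0,0,0,0]]}}

```text
time: 2.55
tool_pos: [403.5, -220.2, 205.7]
tcp_rot: [180.0, -0.0, 16.2]
ft_force: [1.1, -0.1, 0.0]
finger_gap: -0.0
grip_force: 0.0
```

Emit:
{"fn": "apply_moves", "kwargs": {"rows": [[32.5,-27.5,0,0,0,0],[32.5,-27.5,0,0,0,0],[32.5,-27.5,0,0,0,0],[32.5,-27.5,0,0,0,0.07],[32.5,-27.5,0,0,0,0.07]]}}

```text
time: 3.18
tool_pos: [523.6, -44.4, 205.6]
tcp_rot: [180.0, -0.0, 8.1]
ft_force: [0.1, 0.0, -0.3]
finger_gap: 0.0
grip_force: 0.0
```

Run:
```python
from bench import sense, eyes, models
import cv2, numpy as np
s=sense();print(s["time"],s["tool_pos"],s["tcp_rot"],s["finger_gap"],s["ft_force"])
pics=[]
for c in ("wrist","scene","top"):
    p,d=eyes.snapshot(c); pics.append(p[:,:,::-1])
    for n in ("base","tab","cross","bar","dot","ring"):
        print(c,n,[(np.round(r["xyz"]),round(r["confidence"],2)) for r in models.place_of(n,c)[:2]])
cv2.imwrite("pics/w1.png",pics[0])
cv2.imwrite("pics/s1.png",cv2.resize(pics[1],(768,576)))
```

```text
3.175 [523.61040107 -44.42974927 205.62745298] [ 1.79986617e+02 -2.68032910e-02  8.06238163e+00] 0.008137116511560544 [ 0.12976573  0.00744119 -0.32335931]
wrist base [(array([521., -80.,  84.]), 0.72)]
wrist tab [(array([524., -80.,  82.]), 0.97)]
wrist cross [(array([ 518., -138.,   32.]), 0.64)]
wrist bar [(array([ 562., -166.,   36.]), 0.74)]
wrist dot [(array([532.,  18.,  35.]), 0.97)]
wrist ring [(array([503., -28.,  33.]), 0.55)]
scene base [(array([608., -66.,   6.]), 0.94)]
scene tab [(array([528., -76.,  88.]), 0.68)]
scene cross [(array([ 522., -133.,   38.]), 0.63)]
scene bar [(array([497., -25.,  36.]), 0.63), (array([ 569., -165.,   35.]), 0.52)]
scene dot [(array([533.,  23.,  36.]), 0.4)]
scene ring [(array([536.,  21.,  38.]), 0.46), (array([498., -22.,  37.]), 0.4)]
top base []
top tab []
top cross [(array([ 520., -130.,   35.]), 0.51)]
top bar [(array([592., 307.,   4.]), 0.51)]
top dot [(array([532.,  20.,  32.]), 0.61)]
top ring [(array([502., -31.,  38.]), 0.5), (array([361., 146.,   7.]), 0.39)]
```

View pics/w1.png

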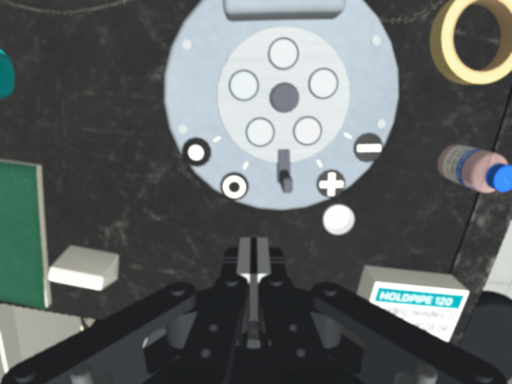

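The wrist picture agrees: the tab is at (286,180), the cross just to its right at (331,183), and the hub at (285,97). The finger is about 14 mm clear of the tab on the +y side, so I'll go down.

Emit:
{"fn": "apply_moves", "kwargs": {"rows": [[0,0,35,0,0,0],[0,0,35,0,0,0],[0,0,30,0,0,0],[0,0,25,0,0,0],[0,0,18,0,0,0]]}}

```text
time: 4.85
tool_pos: [522.4, -45.6, 61.1]
tcp_rot: [-180.0, 0.1, 8.2]
ft_force: [-0.4, 0.0, 0.3]
finger_gap: -0.2
grip_force: 0.0
```

Emit:
{"fn": "apply_moves", "kwargs": {"rows": [[0,2,0,0,0,0],[0,2,0,0,0,0],[0,2,0,0,0,0],[0,2,0,0,0,0],[0,2,0,0,0,0]]}}

```text
time: 5.48
tool_pos: [524.6, -55.9, 62.8]
tcp_rot: [180.0, -0.0, 8.2]
ft_force: [-0.6, -0.2, 0.1]
finger_gap: 0.0
grip_force: 0.0
```

Emit:
{"fn": "apply_moves", "kwargs": {"rows": [[0,2,0,0,0,0],[0,2,0,0,0,0],[-0.5,2,0,0,0,-0.025],[-0.5,2,0,0,0,-0.025],[-0.5,2,0,0,0,-0.025]]}}

```text
time: 6.1
tool_pos: [524.4, -65.9, 62.4]
tcp_rot: [-180.0, 0.0, 12.6]
ft_force: [0.7, 0.3, 1.1]
finger_gap: -0.2
grip_force: 0.0
```

Emit:
{"fn": "apply_moves", "kwargs": {"rows": [[-0.5,2,0,0,0,-0.025],[-0.5,2,0,0,0,-0.025],[-0.5,2,0,0,0,-0.025],[-0.5,2,0,0,0,-0.025],[-0.5,2,0,0,0,-0.025]]}}

```text
time: 6.72
tool_pos: [524.6, -76.2, 62.4]
tcp_rot: [-180.0, 0.0, 19.7]
ft_force: [-0.4, -1.3, 0.3]
finger_gap: 0.3
grip_force: 0.0
```

Run:
```python
from bench import sense, eyes, models
import cv2, numpy as np
s=sense();print(s["time"],s["tool_pos"],s["tcp_rot"],s["ft_force"])
for c in ("wrist","scene","top"):
    p,d=eyes.snapshot(c)
    for n in ("tab","pointer"):
        print(c,n,[(np.round(r["xyz"]),round(r["confidence"],2)) for r in models.place_of(n,c)[:2]])
    if c=="wrist": cv2.imwrite("pics/w2.png",p[:,:,::-1])
```

```text
6.725 [524.64041625 -76.19439019  62.35860771] [-1.79998331e+02  2.53457565e-03  1.97383857e+01] [-0.39728194 -1.25155876  0.27820247]
wrist tab []
wrist pointer [(array([531.,  18.,  34.]), 0.67)]
scene tab [(array([526., -79.,  86.]), 0.94)]
scene pointer [(array([ 568., -168.,   34.]), 0.66), (array([497., -84.,  32.]), 0.58)]
top tab []
top pointer []
```

View pics/w2.png

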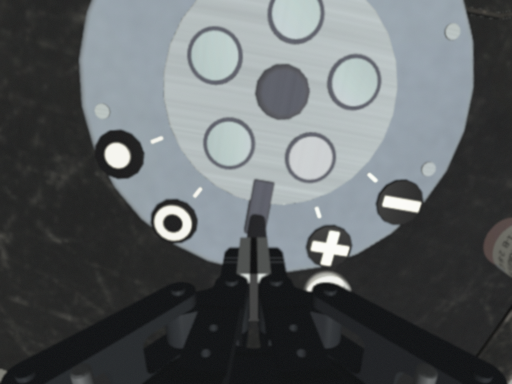

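The picture shows the tab still at its middle stop (257,225), with the fingertip at (254,255), apparently just outside it radially. There's no contact force, so I'll re-measure before pushing.

Run:
```python
from bench import sense, eyes, models
import cv2, numpy as np
from scipy.spatial.transform import Rotation as Ro
s=sense()
cal=eyes.get_calibration("wrist"); K=np.array(cal["intrinsics"]);D=np.array(cal["D"]);M=np.array(cal["mount"])
print(M.round(3)); Rt=Ro.from_euler('xyz',s["tcp_rot"],degrees=True).as_matrix()
p,d=eyes.snapshot("wrist")
def w(u,v):
    z=np.median(d[v-1:v+2,u-1:u+2]); n=cv2.undistortPoints(np.array([[[u,v]]],float),K,D)[0,0]
    return (Rt@(M[:3,:3]@np.array([n[0]*z,n[1]*z,z])+M[:3,3])+s["tool_pos"]).round(1)
for uv in [(282,91),(262,185),(260,200),(259,215),(257,222),(257,230),(254,240),(254,250),(254,260),(240,250),(268,250),(245,270),(330,246)]: print(uv,w(*uv),p[uv[1],uv[0]])
def pr(X):
    c=np.linalg.inv(M)@np.r_[Rt.T@(np.array(X)-s["tool_pos"]),1]
    return cv2.projectPoints(c[None,:3],np.zeros(3),np.zeros(3),K,D)[0].ravel().round()
print("tcp",pr(s["tool_pos"]),"tab",pr([525,-78,85]),"tabfoot",pr([525,-78,46]),"axis",pr([607,-65,57]))
q,e=eyes.snapshot("scene")
cv2.imwrite("pics/s2.png",cv2.resize(q[160:280,200:360,::-1],(800,600),interpolation=cv2.INTER_CUBIC))
```

```text
[[   0.      -0.956   -0.293   75.817]
 [   1.       0.       0.      -1.014]
 [  -0.      -0.293    0.956 -169.391]
 [   0.       0.       0.       1.   ]]
(282, 91) [605.5 -62.4  57.9] [ 94  97 105]
(262, 185) [550.4 -71.5  47. ] [ 97  99 109]
(260, 200) [540.9 -73.6  47.2] [ 95  98 107]
(259, 215) [532.2 -76.1  49.8] [56 57 61]
(257, 222) [532.1 -74.6  62.4] [38 38 41]
(257, 230) [532.1 -74.5  74.2] [38 39 42]
(254, 240) [535.4 -71.5  95.7] [17 17 18]
(254, 250) [535.8 -71.3 106.8] [20 20 20]
(254, 260) [535.9 -71.3 116.2] [16 16 18]
(240, 250) [533.7 -65.5 106.9] [78 80 79]
(268, 250) [537.4 -77.4 105.8] [59 61 61]
(245, 270) [534.9 -67.9 124.4] [78 81 80]
(330, 246) [ 522.2 -132.7   35.7] [251 251 248]
tcp [255. 234.] tab [259. 252.] tabfoot [258. 224.] axis [287.  90.]
```

View pics/s2.png

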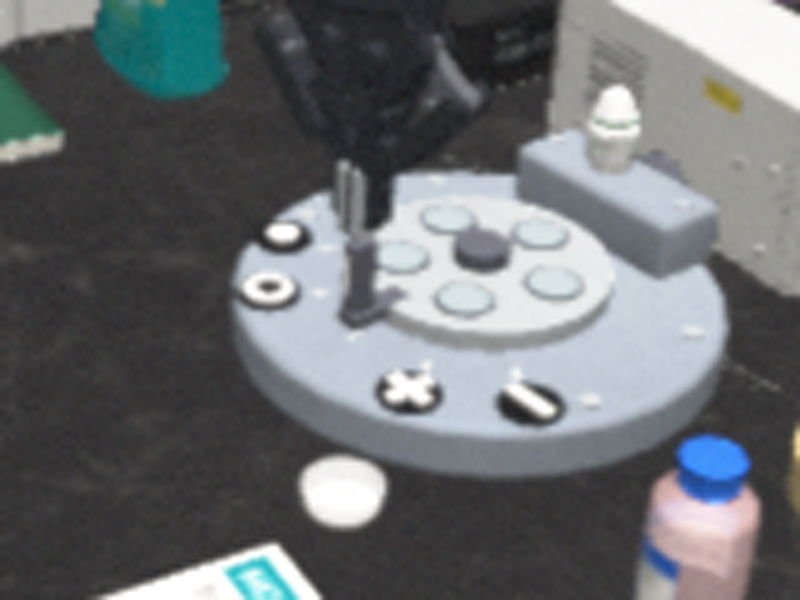

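Run:
```python
from bench import sense, eyes, models
import cv2, numpy as np
s=sense();print(s["time"],s["tool_pos"],s["tcp_rot"],s["ft_force"],s["wrist_torque"])
for c in("scene","top"):
    cal=eyes.get_calibration(c);K=np.array(cal["intrinsics"]);D=np.array(cal["D"]);R=np.array(cal["R"]);t=np.array(cal["t"])
    q,d=eyes.snapshot(c)
    pr=lambda X:cv2.projectPoints(np.array([X],float),cv2.Rodrigues(R)[0],t,K,D)[0].ravel()
    f=lambda u,v:(R.T@(np.r_[cv2.undistortPoints(np.array([[[u,v]]],float),K,D)[0,0],1]*np.median(d[v,u])-t)).round(1)
    if c=="scene":
        z=lambda x:((x-[200,160])*5).round()
        for n,X in dict(tcp=s["tool_pos"],tab=[525,-78,85],foot=[525,-78,46],axis=[607,-65,57]).items(): print(n,z(pr(X)))
        for u,v in [(362,240),(362,260),(360,290),(350,255),(350,200),(380,200),(380,220),(345,175),(482,240),(410,390)]: print((u,v),f(200+u//5,160+v//5))
    else:
        print(pr(s["tool_pos"]),pr([525,-78,85]))
        u0,v0=pr([560,-70,60]).astype(int); cv2.imwrite("pics/t2.png",cv2.resize(q[v0-50:v0+50,u0-60:u0+60,::-1],(720,600),interpolation=cv2.INTER_CUBIC))
```

```text
7.275 [524.63864956 -76.00773066  62.38327371] [-1.79999239e+02  1.91552512e-03  1.96428741e+01] [ 0.33173203 -0.32429474  0.85806483] [-0.00938199  0.02400496 -0.05430434]
tcp [357. 272.]
tab [362. 233.]
foot [358. 302.]
axis [486. 235.]
(362, 240) [522.7 -80.4  83.2]
(362, 260) [520.7 -84.6  74.8]
(360, 290) [523.1 -82.1  55.8]
(350, 255) [517.3 -80.8  76.4]
(350, 200) [514.9 -82.3 108. ]
(380, 200) [527.2 -89.3 108.7]
(380, 220) [528.9 -87.5  96.4]
(345, 175) [513.8 -78.4 119.8]
(482, 240) [602.8 -66.1  55.5]
(410, 390) [ 519.3 -138.1   33.3]
[284.03683773 186.7343405 ] [285.40376663 185.66791225]
```

The geometry fits a slim fingertip just short of the tab: only the thicker finger backs overhang its top, about 7 mm above it. So I keep pushing straight along tool y.

Emit:
{"fn": "apply_moves", "kwargs": {"rows": [[0,2,0,0,0,0],[0,2,0,0,0,0],[0,2,0,0,0,0],[0,2,0,0,0,0],[0,2,0,0,0,0]]}}

```text
time: 8.0
tool_pos: [528.1, -85.6, 62.4]
tcp_rot: [180.0, -0.0, 19.6]
ft_force: [0.9, -1.1, 0.4]
finger_gap: 0.1
grip_force: 0.0
```

```bash
cat > look.py <<'E'
from bench import sense, eyes, models
import cv2, numpy as np, sys
s=sense();print(s["time"],s["tool_pos"].round(1) if hasattr(s["tool_pos"],'round') else s["tool_pos"],s["ft_force"])
for c in ("scene","top"):
    p,d=eyes.snapshot(c)
    for n in ("tab","pointer"):
        for r in models.place_of(n,c)[:2]:
            x=np.array(r["xyz"]); print(c,n,x.round(),round(r["confidence"],2),"phi",np.degrees(np.arctan2(x[1]+65,x[0]-606.5)).round(1)%360)
    if c=="scene": cv2.imwrite(f"pics/{sys.argv[1]}.png",cv2.resize(p[160:280,200:360,::-1],(800,600),interpolation=cv2.INTER_CUBIC))
E
python3 look.py s3
```

```text
8.0 [528.1 -85.6  62.4] [ 0.91526319 -1.12156008  0.38652099]
scene tab [524. -82.  84.] 0.85 phi 191.3
scene pointer [494. -86.  32.] 0.7 phi 190.8
```

View pics/s3.png

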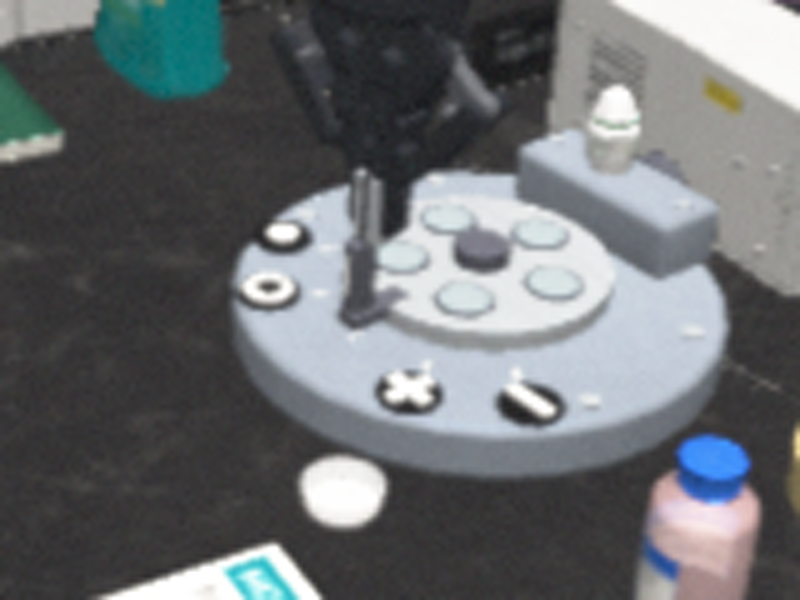

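Run:
```python
from bench import sense, eyes, models
import cv2, numpy as np
from scipy.spatial.transform import Rotation as Ro
s=sense();Rt=Ro.from_euler('xyz',s["tcp_rot"],degrees=True).as_matrix();P=np.array(s["tool_pos"])
def cloud(c):
    cal=eyes.get_calibration(c);K=np.array(cal["intrinsics"]);D=np.array(cal["D"])
    q,d=eyes.snapshot(c);v,u=np.mgrid[:384,:512]
    n=cv2.undistortPoints(np.stack([u,v],-1).reshape(-1,1,2).astype(float),K,D)[:,0]
    X=np.c_[n,np.ones(len(n))]*d.reshape(-1,1)
    if c=="wrist": M=np.array(cal["mount"]);X=(X@M[:3,:3].T+M[:3,3])@Rt.T+P
    else: X=(X-np.array(cal["t"]))@np.array(cal["R"])
    return q,X.reshape(384,512,3),d
for c in("scene","wrist"):
    q,X,d=cloud(c)
    T=(X-P)@Rt  # tool coords
    m=(np.abs(T[...,0])<35)&(np.abs(T[...,1])<35)&(X[...,2]>52)&(d>0)
    print(c)
    for z in range(52,130,4):
        k=m&(X[...,2]>=z)&(X[...,2]<z+4)
        if k.any():
            A=X[k];B=T[k];print(z,k.sum(),"x",A[:,0].min().round(),A[:,0].max().round(),"y",A[:,1].min().round(),A[:,1].max().round(),"tool x",B[:,0].min().round(),B[:,0].max().round(),"y",B[:,1].min().round(),B[:,1].max().round())
    if c=="wrist": cv2.imwrite("pics/w3.png",cv2.resize(q[170:320,155:355,::-1],(800,600),interpolation=cv2.INTER_CUBIC))
```

```text
scene
52 8 x 517.0 529.0 y -85.0 -78.0 tool x -9.0 2.0 y -11.0 -3.0
56 7 x 515.0 528.0 y -85.0 -80.0 tool x -10.0 1.0 y -9.0 -2.0
60 12 x 515.0 533.0 y -85.0 -80.0 tool x -10.0 6.0 y -9.0 -2.0
64 8 x 516.0 532.0 y -84.0 -79.0 tool x -9.0 6.0 y -10.0 -2.0
68 10 x 515.0 530.0 y -84.0 -78.0 tool x -11.0 3.0 y -11.0 -2.0
72 10 x 516.0 532.0 y -84.0 -79.0 tool x -9.0 5.0 y -10.0 -2.0
76 10 x 515.0 528.0 y -84.0 -79.0 tool x -10.0 1.0 y -10.0 -3.0
80 9 x 516.0 527.0 y -84.0 -76.0 tool x -10.0 1.0 y -13.0 -3.0
84 4 x 517.0 537.0 y -94.0 -80.0 tool x -8.0 7.0 y -9.0 7.0
88 7 x 518.0 533.0 y -95.0 -82.0 tool x -11.0 4.0 y -6.0 7.0
92 12 x 517.0 531.0 y -98.0 -76.0 tool x -12.0 -1.0 y -12.0 13.0
96 16 x 517.0 538.0 y -99.0 -77.0 tool x -12.0 6.0 y -12.0 14.0
100 18 x 516.0 537.0 y -101.0 -77.0 tool x -11.0 5.0 y -11.0 14.0
104 17 x 515.0 537.0 y -101.0 -77.0 tool x -12.0 5.0 y -11.0 14.0
108 19 x 516.0 537.0 y -102.0 -78.0 tool x -12.0 5.0 y -11.0 16.0
112 21 x 515.0 541.0 y -101.0 -76.0 tool x -12.0 9.0 y -12.0 14.0
116 18 x 516.0 538.0 y -101.0 -78.0 tool x -12.0 7.0 y -11.0 14.0
120 16 x 51
[... 700 characters left out ...]
26.0 533.0 y -76.0 -71.0 tool x 2.0 8.0 y -14.0 -8.0
92 68 x 531.0 541.0 y -87.0 -72.0 tool x 7.0 12.0 y -12.0 6.0
96 181 x 531.0 541.0 y -94.0 -70.0 tool x 7.0 13.0 y -14.0 11.0
100 225 x 530.0 541.0 y -95.0 -69.0 tool x 7.0 13.0 y -14.0 13.0
104 223 x 531.0 541.0 y -95.0 -69.0 tool x 7.0 13.0 y -15.0 13.0
108 271 x 530.0 541.0 y -95.0 -69.0 tool x 7.0 13.0 y -15.0 13.0
112 267 x 531.0 541.0 y -95.0 -69.0 tool x 8.0 13.0 y -14.0 13.0
116 306 x 531.0 542.0 y -95.0 -69.0 tool x 7.0 13.0 y -14.0 13.0
120 196 x 530.0 542.0 y -95.0 -69.0 tool x 8.0 13.0 y -15.0 13.0
124 573 x 518.0 543.0 y -89.0 -72.0 tool x -11.0 13.0 y -10.0 8.0
128 238 x 528.0 545.0 y -101.0 -63.0 tool x 7.0 15.0 y -21.0 19.0
```

View pics/w3.png

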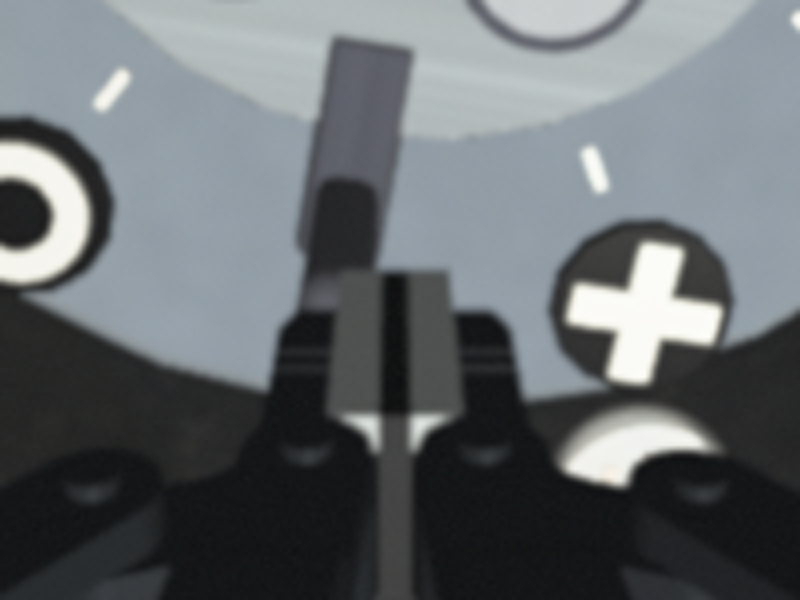

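The close-up shows the real finger ends at z≈90, just above the tab, even though the TCP reads 62. Both cameras put them about 28 mm behind the nominal TCP. The finger passed over the tab without touching it. I'll lift, go back to the +y side and come down about 30 mm lower.

Emit:
{"fn": "apply_moves", "kwargs": {"rows": [[0,0,-10,0,0,0],[2,-13,0,0,0,0],[2,-13,0,0,0,0],[2,-14,0,0,0,0],[0,0,0,0,0,0.1]]}}

```text
time: 9.02
tool_pos: [519.6, -43.9, 72.1]
tcp_rot: [-180.0, 0.0, 13.9]
ft_force: [0.9, 0.4, -0.3]
finger_gap: -0.3
grip_force: 0.0
```

Emit:
{"fn": "apply_moves", "kwargs": {"rows": [[0,0,10,0,0,0],[0,0,10,0,0,0],[0,0,8,0,0,0],[0,0,6,0,0,0],[0,0,4,0,0,0]]}}

```text
time: 9.65
tool_pos: [520.0, -45.9, 33.8]
tcp_rot: [-180.0, 0.0, 13.9]
ft_force: [-0.6, -0.2, -0.2]
finger_gap: 0.1
grip_force: 0.0
```

```bash
python3 look.py s4
python3 - <<'E'
from bench import eyes
import cv2
q,_=eyes.snapshot("wrist");cv2.imwrite("pics/w4.png",cv2.resize(q[130:320,130:383,::-1],(799,600),interpolation=cv2.INTER_CUBIC))
E
```

```text
9.65 [520.  -45.9  33.8] [-0.60453968 -0.15936368 -0.2383358 ]
scene tab [525. -78.  88.] 0.57 phi 189.0
scene pointer [495. -85.  33.] 0.95 phi 190.1
```

View pics/w4.png

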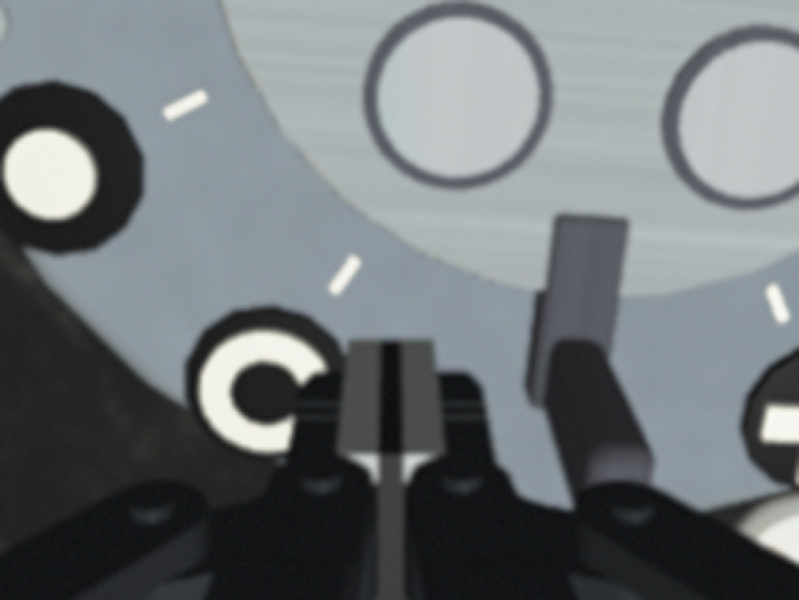

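The fingertip is now beside the tab at its height, with about 13 mm to go to contact.

Emit:
{"fn": "apply_moves", "kwargs": {"rows": [[0,2.5,0,0,0,0],[0,2.5,0,0,0,0],[0,2.5,0,0,0,0],[0,2,0,0,0,0],[0,2,0,0,0,0]]}}

```text
time: 10.62
tool_pos: [523.0, -57.1, 34.4]
tcp_rot: [-180.0, 0.0, 13.9]
ft_force: [-0.2, 0.2, 0.1]
finger_gap: 0.1
grip_force: 0.0
```

Emit:
{"fn": "apply_moves", "kwargs": {"rows": [[0,2,0,0,0,0],[0,2,0,0,0,0],[0,2,0,0,0,0],[0,2,0,0,0,0],[0,2,0,0,0,0]]}}

```text
time: 11.25
tool_pos: [524.3, -64.8, 34.3]
tcp_rot: [-179.8, 0.1, 13.9]
ft_force: [-6.8, 8.2, 6.2]
finger_gap: -0.4
grip_force: 5.2
```

```bash
python3 look.py s5
```

```text
11.25 [524.3 -64.8  34.3] [-6.8205599   8.17237688  6.18981289]
scene tab [528. -85.  87.] 0.64 phi 194.4
scene pointer [496. -93.  34.] 0.58 phi 194.2
```

View pics/s5.png

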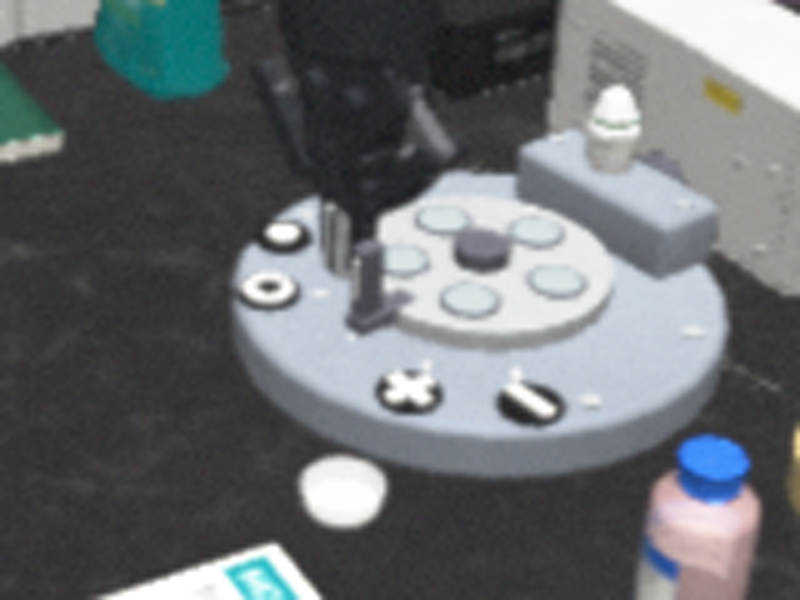

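The fingertip touches the tab and is turning it (the tab is now at (370,270)). It has come about 6° of the 15° needed. I'll carry on slowly along the arc.

Emit:
{"fn": "apply_moves", "kwargs": {"rows": [[-0.3,1.2,0,0,0,-0.015],[-0.3,1.2,0,0,0,-0.015],[-0.3,1.2,0,0,0,-0.015],[-0.3,1.2,0,0,0,-0.015],[-0.3,1.2,0,0,0,-0.015]]}}

```text
time: 12.18
tool_pos: [524.8, -71.8, 34.3]
tcp_rot: [-179.9, 0.1, 18.3]
ft_force: [-3.9, 6.6, 3.7]
finger_gap: 0.2
grip_force: 3.5
```

Emit:
{"fn": "apply_moves", "kwargs": {"rows": [[-0.3,1.2,0,0,0,-0.015],[-0.3,1.2,0,0,0,-0.015],[-0.3,1.2,0,0,0,-0.015],[-0.3,1.2,0,0,0,-0.015],[-0.3,1.2,0,0,0,-0.015]]}}

```text
time: 12.8
tool_pos: [525.8, -78.5, 34.3]
tcp_rot: [-179.9, 0.0, 22.6]
ft_force: [-1.8, 3.7, 2.0]
finger_gap: 0.1
grip_force: 2.2
```

```bash
python3 look.py s6
```

```text
12.8 [525.8 -78.5  34.3] [-1.81286302  3.69619392  1.97599562]
scene tab [531. -98.  90.] 0.84 phi 203.4
scene tab [586. 305.  -4.] 0.63 phi 93.1
scene pointer [ 503. -113.   32.] 0.6 phi 204.9
```

Nearly half way, with the force falling. A few more small steps should click it over.

Emit:
{"fn": "apply_moves", "kwargs": {"rows": [[-0.3,1.2,0,0,0,-0.015],[-0.3,1.2,0,0,0,-0.015],[-0.3,1.2,0,0,0,-0.015],[0,0,0,0,0,0],[0,0,0,0,0,0]]}}

```text
time: 13.72
tool_pos: [526.9, -82.9, 34.4]
tcp_rot: [180.0, -0.0, 25.1]
ft_force: [-0.4, 1.7, -0.7]
finger_gap: -0.0
grip_force: 0.6
```

```bash
python3 look.py s7
```

```text
13.725 [526.9 -82.9  34.4] [-0.43391184  1.65864952 -0.65280934]
scene tab [ 533. -102.   86.] 0.68 phi 206.4
scene pointer [ 505. -116.   33.] 0.61 phi 206.9
scene pointer [584. 304.  -3.] 0.16 phi 93.5
```

Emit:
{"fn": "apply_moves", "kwargs": {"rows": [[-0.3,1.2,0,0,0,-0.015],[-0.3,1.2,0,0,0,-0.015],[0,0,0,0,0,0],[0,0,0,0,0,0],[0,0,0,0,0,0]]}}

```text
time: 14.65
tool_pos: [527.4, -85.3, 34.5]
tcp_rot: [180.0, -0.0, 26.8]
ft_force: [0.2, 0.5, -0.2]
finger_gap: 0.0
grip_force: 0.2
```

```bash
python3 look.py s8
```

```text
14.65 [527.4 -85.3  34.5] [ 0.20398956  0.54488299 -0.22720989]
scene tab [ 536. -106.   88.] 0.69 phi 210.2
scene tab [ 368. -285.   -2.] 0.5 phi 222.7
scene pointer [ 508. -119.   35.] 0.83 phi 208.7
```

Emit:
{"fn": "apply_moves", "kwargs": {"rows": [[-0.3,1.2,0,0,0,-0.015],[-0.3,1.2,0,0,0,-0.015],[0,0,0,0,0,0],[0,0,0,0,0,0],[0,0,0,0,0,0]]}}

```text
time: 15.58
tool_pos: [527.9, -87.6, 34.4]
tcp_rot: [180.0, -0.0, 28.5]
ft_force: [0.3, -0.3, -0.6]
finger_gap: 0.2
grip_force: 0.2
```

```bash
python3 look.py s9
```

```text
15.575 [527.9 -87.6  34.4] [ 0.3450464  -0.32459386 -0.5557252 ]
scene tab [ 537. -107.   87.] 0.96 phi 210.9
scene pointer [ 507. -122.   32.] 0.88 phi 209.7
```

Emit:
{"fn": "apply_moves", "kwargs": {"rows": [[-0.3,1.2,0,0,0,-0.015],[-0.3,1.2,0,0,0,-0.015],[0,0,0,0,0,0],[0,0,0,0,0,0],[0,0,0,0,0,0]]}}

```text
time: 16.5
tool_pos: [528.5, -90.0, 34.4]
tcp_rot: [180.0, 0.0, 30.2]
ft_force: [-0.1, 0.1, 0.7]
finger_gap: -0.0
grip_force: 0.0
```

```bash
python3 look.py s10
python3 - <<'E'
from bench import eyes
import cv2
q,_=eyes.snapshot("wrist");cv2.imwrite("pics/w10.png",cv2.resize(q[70:340,75:435,::-1],(800,600),interpolation=cv2.INTER_CUBIC))
E
```

```text
16.5 [528.5 -90.   34.4] [-0.07233621  0.14718969  0.6519914 ]
scene tab [ 540. -111.   88.] 0.61 phi 214.5
scene pointer [ 509. -127.   29.] 0.76 phi 212.3
top tab [ 563. -293.    0.] 0.18 phi 259.1
top pointer [ 708. -270.    2.] 0.48 phi 296.3
```

View pics/w10.png

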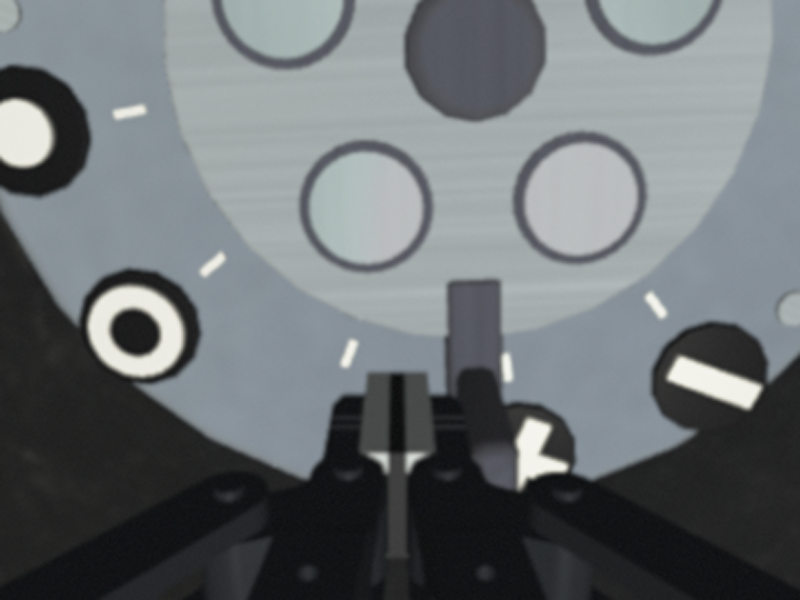

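The tab (470,330) still sits against the fingertip, about 7° short of the cross mark (507,367), at almost no force. I'll ease it on to just short of the stop.

Emit:
{"fn": "apply_moves", "kwargs": {"rows": [[-0.3,1.2,0,0,0,-0.015],[-0.3,1.2,0,0,0,-0.015],[-0.3,1.2,0,0,0,-0.015],[-0.3,1.2,0,0,0,-0.015],[0,0,0,0,0,0]]}}

```text
time: 17.48
tool_pos: [530.0, -94.9, 34.4]
tcp_rot: [180.0, 0.0, 33.7]
ft_force: [0.6, 0.9, -0.5]
finger_gap: 0.1
grip_force: 0.0
```

```bash
python3 look.py s11
python3 - <<'E'
from bench import eyes, models, sense
import numpy as np
eyes.snapshot("wrist")
for n in("tab","pointer","cross","bar","ring","dot"): print(n,[(np.round(r["xyz"]),round(r["confidence"],2)) for r in models.place_of(n,"wrist")[:1]])
E
```

```text
17.475 [530.  -94.9  34.4] [ 0.56128661  0.94099753 -0.54267186]
scene tab [ 543. -113.   86.] 0.69 phi 216.9
scene pointer [ 513. -130.   34.] 0.88 phi 215.0
top tab [ 710. -270.    6.] 0.61 phi 296.6
top pointer [ 472. -160.    1.] 0.52 phi 215.3
tab [(array([ 538., -114.,   83.]), 0.71)]
pointer []
cross [(array([ 519., -134.,   35.]), 0.71)]
bar [(array([ 563., -168.,   35.]), 0.65)]
ring []
dot [(array([531.,  17.,  31.]), 0.72)]
```

Now I back the finger off and check where the tab rests.

Emit:
{"fn": "apply_moves", "kwargs": {"rows": [[0,-3,0,0,0,0],[0,-6,0,0,0,0],[0,-8,0,0,0,0],[0,-8,0,0,0,0],[0,0,0,0,0,0]]}}

```text
time: 18.75
tool_pos: [515.7, -73.1, 34.4]
tcp_rot: [-180.0, 0.0, 33.7]
ft_force: [-0.3, 0.1, 0.4]
finger_gap: -0.0
grip_force: 0.0
```

```bash
python3 look.py s12
python3 - <<'E'
from bench import eyes, models, sense
import numpy as np, cv2
q,d=eyes.snapshot("wrist")
for n in("tab","pointer","cross"): print(n,[(np.round(r["xyz"]),round(r["confidence"],2)) for r in models.place_of(n,"wrist")[:1]])
cv2.imwrite("pics/w12.png",cv2.resize(q[70:340,100:460,::-1],(800,600),interpolation=cv2.INTER_CUBIC))
E
```

```text
18.75 [515.7 -73.1  34.4] [-0.32505574  0.09193965  0.38356319]
scene tab [ 537. -112.   86.] 0.75 phi 213.9
scene pointer [ 513. -130.   32.] 0.79 phi 215.0
tab [(array([ 535., -113.,   81.]), 0.7)]
pointer [(array([ 519., -130.,   37.]), 0.93)]
cross [(array([ 518., -133.,   34.]), 0.69)]
```

View pics/w12.png

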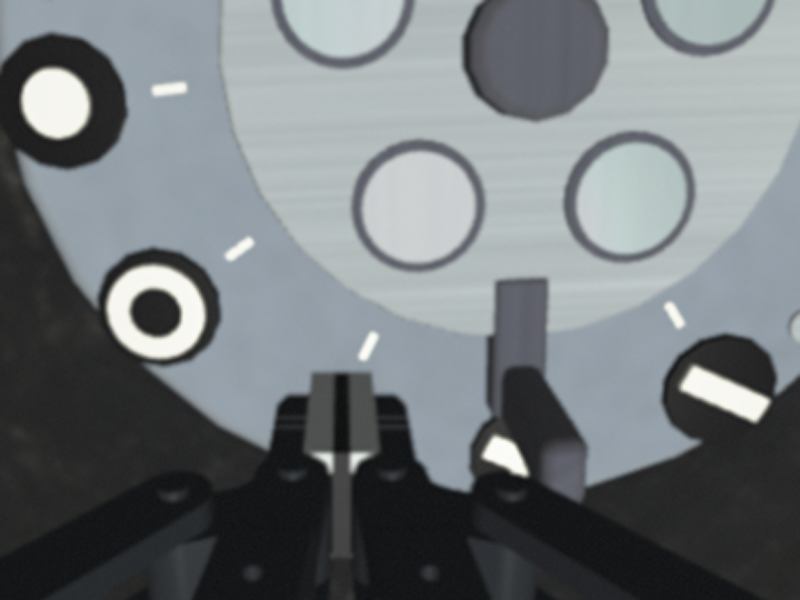

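The picture shows the finger clear of the tab. The arm (521,330) covers the cross stop's mark and lies in line with the cross plate at (500,450). I'll check the angle with the depth data.

Run:
```python
from bench import sense, eyes
import cv2, numpy as np
from scipy.spatial.transform import Rotation as Ro
s=sense();Rt=Ro.from_euler('xyz',s["tcp_rot"],degrees=True).as_matrix();P=np.array(s["tool_pos"])
cal=eyes.get_calibration("wrist");K=np.array(cal["intrinsics"]);D=np.array(cal["D"]);M=np.array(cal["mount"])
q,d=eyes.snapshot("wrist");v,u=np.mgrid[:384,:512]
n=cv2.undistortPoints(np.stack([u,v],-1).reshape(-1,1,2).astype(float),K,D)[:,0]
X=((np.c_[n,np.ones(len(n))]*d.reshape(-1,1))@M[:3,:3].T+M[:3,3])@Rt.T+P
g=q.reshape(-1,3).astype(int).max(1)
near=np.hypot(X[:,0]-606,X[:,1]+64)
hub=X[(near<25)&(X[:,2]>54)&(X[:,2]<61)&(g<125)]
c=cv2.minEnclosingCircle(hub[:,:2].astype(np.float32));print("hub",c)
x=X[:,:2]-c[0];r=np.hypot(*x.T);ph=np.degrees(np.arctan2(x[:,1],x[:,0]))%360
a=(r>55)&(r<72)&(X[:,2]>42)&(X[:,2]<50)&(g<130)
print("arm",a.sum(),np.median(ph[a]),(ph[a].min()+ph[a].max())/2,ph[a].min(),ph[a].max())
w=((g>215)&(X[:,2]>25)&(X[:,2]<36)&(r>72)&(r<95)).reshape(384,512).astype(np.uint8)
k,l,st,_=cv2.connectedComponentsWithStats(w)
for i in range(1,k):
    m=(l==i).ravel()
    if m.sum()>5: print("mark",m.sum(),r[m].mean().round(1),ph[m].mean().round(1))
```

```text
hub ((605.1021728515625, -62.41407775878906), 14.821903228759766)
arm 1024 216.40759136888533 216.91109639784472 100.58856009564524 333.2336327000442
mark 65 82.6 129.9
mark 54 82.6 160.1
mark 44 83.4 250.0
mark 48 83.0 190.1
```

```bash
cat > ang.py <<'E'
from bench import sense, eyes
import cv2, numpy as np
from scipy.spatial.transform import Rotation as Ro
s=sense();Rt=Ro.from_euler('xyz',s["tcp_rot"],degrees=True).as_matrix();P=np.array(s["tool_pos"])
cal=eyes.get_calibration("wrist");K=np.array(cal["intrinsics"]);D=np.array(cal["D"]);M=np.array(cal["mount"])
q,d=eyes.snapshot("wrist");v,u=np.mgrid[:384,:512]
n=cv2.undistortPoints(np.stack([u,v],-1).reshape(-1,1,2).astype(float),K,D)[:,0]
X=((np.c_[n,np.ones(len(n))]*d.reshape(-1,1))@M[:3,:3].T+M[:3,3])@Rt.T+P
g=q.reshape(-1,3).astype(int).max(1)
near=np.hypot(X[:,0]-606,X[:,1]+64)
hub=X[(near<25)&(X[:,2]>54)&(X[:,2]<61)&(g<125)]
c=np.array(cv2.minEnclosingCircle(hub[:,:2].astype(np.float32))[0])
x=X[:,:2]-c;r=np.hypot(*x.T);ph=np.degrees(np.arctan2(x[:,1],x[:,0]))%360
for lo,hi in((59,63),(63,67),(69,73)):
    a=(r>lo)&(r<hi)&(X[:,2]>43)&(X[:,2]<50)&(g<130)&(abs(ph-215)<15)
    print("arm",lo,a.sum(),np.percentile(ph[a],[2,50,98]).round(1))
t=(X[:,2]>82)&(X[:,2]<90)&(r>70)&(r<95)&(abs(ph-217)<14)
print("tabtop",t.sum(),np.median(X[t],0).round(1),np.percentile(ph[t],[5,50,95]).round(1))
f=(r>45)&(r<60)
# filters: bright glass ring rims -> dark rims
h=(r>25)&(r<62)&(X[:,2]>42)&(X[:,2]<52)&(g<125)
for p in range(0,360,72):
    pass
m=h.reshape(384,512).astype(np.uint8);k,l,st,_=cv2.connectedComponentsWithStats(m)
for i in range(1,k):
    if st[i,4]>80:
        (cx,cy),R=cv2.minEnclosingCircle(x[(l==i).ravel()].astype(np.float32)); print("rim",st[i,4],np.hypot(cx,cy).round(1),R.__round__(1),np.degrees(np.arctan2(cy,cx)).round(1)%360)
E
python3 ang.py
```

```text
arm 59 161 [210.8 216.4 222.2]
arm 63 159 [211.4 216.6 222. ]
arm 69 172 [210.9 215.8 221.7]
tabtop 548 [ 541.2 -109.    85.2] [213.4 216.4 219.3]
rim 422 39.7 15.0 36.0
rim 688 42.2 15.8 324.3
rim 635 41.6 15.1 107.9
rim 524 42.1 15.7 253.1
rim 488 41.6 15.1 180.6
rim 392 57.2 7.5 216.4
```

The stop marks are at 130, 160, 190, (220) and 250°. The arm sits at 216.4°, about 3.6° short of the stop. I'll nudge it that last bit.

Emit:
{"fn": "apply_moves", "kwargs": {"rows": [[0,8,0,0,0,0],[0,8,0,0,0,0],[0,5,0,0,0,0],[0,2.5,0,0,0,0],[0,1.5,0,0,0,0]]}}

```text
time: 19.98
tool_pos: [530.0, -94.7, 34.3]
tcp_rot: [-180.0, 0.0, 33.7]
ft_force: [0.1, 0.2, 0.5]
finger_gap: -0.3
grip_force: 0.0
```

Emit:
{"fn": "apply_moves", "kwargs": {"rows": [[-0.3,1.2,0,0,0,-0.015],[-0.3,1.2,0,0,0,-0.015],[-0.3,1.2,0,0,0,-0.015],[0,0,0,0,0,0],[0,0,0,0,0,0]]}}

```text
time: 20.6
tool_pos: [531.3, -98.0, 34.4]
tcp_rot: [180.0, -0.0, 36.3]
ft_force: [-0.5, -0.4, -1.0]
finger_gap: -0.1
grip_force: 0.0
```

```bash
python3 ang.py
```

```text
arm 59 167 [213.9 219.4 225.4]
arm 63 169 [214.6 220.1 225.5]
arm 69 179 [214.5 220.  225.5]
tabtop 645 [ 544.6 -111.4   85.4] [209.8 218.9 222.7]
rim 470 39.1 14.9 39.8
rim 849 42.1 15.7 327.6
rim 805 41.9 15.5 111.6
rim 640 41.9 15.5 255.9
rim 620 41.8 15.3 184.0
rim 408 57.1 7.4 219.7
```

The tab is at 219.8–220°, on the stop. I'll back off, lift clear and verify.

Emit:
{"fn": "apply_moves", "kwargs": {"rows": [[0,-3,0,0,0,0],[0,-6,0,0,0,0],[0,-8,0,0,0,0],[0,-8,0,0,0,0],[0,0,0,0,0,0]]}}

```text
time: 21.28
tool_pos: [516.0, -77.3, 34.3]
tcp_rot: [-180.0, 0.0, 36.3]
ft_force: [0.5, 0.4, 1.0]
finger_gap: -0.2
grip_force: 0.0
```

Emit:
{"fn": "apply_moves", "kwargs": {"rows": [[0,0,-15,0,0,0],[0,0,-25,0,0,0],[0,0,-25,0,0,0],[0,0,-20,0,0,0],[0,0,0,0,0,0]]}}

```text
time: 21.9
tool_pos: [518.5, -78.6, 122.5]
tcp_rot: [179.8, -0.2, 36.2]
ft_force: [0.3, 0.0, -0.2]
finger_gap: 0.1
grip_force: 0.0
```

```bash
cat >> ang.py <<'E'
w=((g>215)&(X[:,2]>25)&(X[:,2]<36)&(r>72)&(r<95)).reshape(384,512).astype(np.uint8)
k,l,st,_=cv2.connectedComponentsWithStats(w)
for i in range(1,k):
    m=(l==i).ravel()
    if m.sum()>5: print("mark",m.sum(),r[m].mean().round(1),ph[m].mean().round(1))
print(s["time"],s["tool_pos"],s["ft_force"])
E
python3 ang.py; python3 look.py s13
```

```text
arm 59 5 [216.1 216.3 216.4]
arm 63 4 [216.6 216.6 216.8]
arm 69 15 [215.5 216.1 216.7]
tabtop 271 [ 542.6 -114.3   85.4] [217.6 220.3 223.5]
mark 38 87.8 76.0
mark 26 73.4 53.4
mark 6 72.5 25.3
mark 8 72.9 22.7
mark 2118 82.6 301.8
mark 39 75.0 66.1
mark 29 79.2 75.3
mark 19 94.2 91.2
mark 71 79.8 87.5
mark 15 88.3 91.6
mark 422 84.4 104.1
mark 114 77.2 96.2
mark 31 87.2 112.8
mark 17 93.8 310.4
mark 32 92.1 123.8
mark 141 85.3 130.6
mark 55 75.7 276.0
mark 76 82.6 160.5
mark 7 74.8 264.1
mark 9 82.0 259.9
mark 59 84.2 250.3
mark 10 73.4 237.8
mark 66 82.6 190.7
21.9 [518.51949844 -78.60466153 122.45942244] [ 0.25815211  0.01671354 -0.16677166]
21.95 [517.5 -78.3 120.8] [-0.15406857  0.32852177 -0.40746001]
scene tab [ 544. -119.   86.] 0.56 phi 220.9
scene pointer [ 516. -136.   34.] 0.61 phi 218.0
scene pointer [ 566. -291.    3.] 0.24 phi 259.8
top tab [590. 307.  -0.] 0.63 phi 92.5
```

The tab rests at 220.3° against a stop at 220.5°, and the finger is clear.

Emit:
{"fn": "apply_moves", "kwargs": {"rows": [[0,0,-20,0,0,0],[0,0,-20,0,0,0],[0,0,0,0,0,0],[0,0,0,0,0,0],[0,0,0,0,0,0]]}}

```text
time: 22.88
tool_pos: [515.7, -77.7, 158.0]
tcp_rot: [-179.9, 0.1, 36.3]
ft_force: [-0.6, -0.0, -0.1]
finger_gap: 0.3
grip_force: 0.0
```

```bash
python3 ang.py | grep -E "tabtop|rim"; python3 -c "
from bench import job; print(job.hand_in())"
```

```text
the job is handed in; nothing more can be done
NoneTraceback (most recent call last):
  File "ang.py", line 16, in <module>
    print("arm",lo,a.sum(),np.percentile(ph[a],[2,50,98]).round(1))
                           ~~~~~~~~~~~~~^^^^^^^^^^^^^^^^^
    return _quantile_unchecked(
        a, q, axis, out, overwrite_input, method, keepdims, weights)
    return _ureduce(a,
                    func=_quantile_ureduce_func,
    ...<5 lines>...
                    overwrite_input=overwrite_input,
                    method=method)
    r = func(a, **kwargs)
    result = _quantile(arr,
                       quantiles=q,
    ...<2 lines>...
                       out=out,
                       weights=wgt)
    slices_having_nans = np.isnan(arr[-1, ...])
                                  ~~~^^^^^^^^^
IndexError: index -1 is out of bounds for axis 0 with size 0
```

Handed in at about 23 s: the tab points at the cross, last measured within about 0.2° of that stop after the finger was clear; I never saw it spring in by itself (I eased it the last 3.6°), the push peaked at about 12 N at the wrist, and the final re-check just before hand-in failed with a script error.

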